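# Take a kiln reading through the peephole

### The job

Slide the kiln's peephole shutter fully aside, then take the yellow infrared thermometer from its rest, point its lens squarely at the middle of the peephole from about 5 cm away, and hold it still there for two seconds without touching the kiln with it. Then lay the thermometer back down in its rest the way round it lay, leaving the shutter open and everything else on the bench where it is.

Things in the scene. Friction and masses are not known exactly. Their poses are not given: they have to be found in the camera images.
- kiln: Small grey bench kiln, fixed: 125 deep (x), 170 wide (y), 155 high. Origin: centre of its underside, on the bench. Its front face is 62.5 in front of the origin and looks along its own -x. Two guide rails, 10 proud of the front, run level across it at heights 57.5 and 122.5. (Lengths in mm.)
- peephole (a point): Middle of the round peephole (orange glass, 28 in diameter) in the kiln's front face, 90 above the bench and 25 to the right of the kiln's middle as seen from the front. Own x points straight into the kiln, y to the left as seen from the front, z up. (Lengths in mm.)
- shutter (a joint): Slide of the dark steel shutter plate (50 wide, 58 high, front side 9 proud of the kiln's face) that covers the peephole: 0 = shut, centred on the peephole; 0.060 m = fully open against its stop. It opens along the peephole's +y (to the left as seen from the front). About 1.5 N of friction; it stays where it is left. (Lengths in mm.)
- shutter_handle (a point): Mid-length of the shutter's handle: a level steel pin, 12 thick, with an 18 red ball on its end, that sticks straight out of the plate towards the front, 110 above the bench. The ball ends 53 in front of the kiln's face; this point is 29 in front of the face. Moves with the shutter. It can be pushed sideways with a finger from above. (Lengths in mm.)
- thermometer: Yellow stick-shaped infrared thermometer, loose, about 0.16 kg (may vary by a third): body 120 long (x, from -70 to +50), 34 wide (y), 36 high, then a black round nose 27 thick out to x = +72. Origin: on its underside below the black grip band, near its centre of mass. x points to the lens, z up. Grasp it across its width at the origin, from above. (Lengths in mm.)
- lens (a point): Middle of the thermometer's front lens, 72 ahead of its origin and 18 above its underside; the line of sight runs along its own x (same axes as the thermometer). (Lengths in mm.)
- rest: Fixed black rest on the bench: base plate 120 x 66 x 6, with two grey forks at x = -42 and +42 (each 10 long); between a fork's cheeks it is 45 wide (flared above), the cheeks end about 30 above the bench, outside width about 69. Origin: centre of its underside. The thermometer lies along its x on the plate's upper side (6 above the bench), lens towards +x, origin over origin. Between the forks both its flanks are free for fingers. (Lengths in mm.)
- charcoal_block: Loose black block, 110 x 68 x 30; origin at the centre of its underside. To be left alone. (Lengths in mm.)
- fire_brick: Loose pale square brick, 62 x 62 x 25; origin at the centre of its underside. To be left alone. (Lengths in mm.)
- pliers_flat: Loose red-handled pliers, 128 long (y), 36 wide, 13 high; origin at the centre of the underside. To be left alone. (Lengths in mm.)

How it is judged (in metres and radians):
On the way, in this order (a step that is already met when the one before it is completed fails the run):
1. the shutter is slid at least 45 mm open, clear of the peephole (value of joint shutter above 0.045 m), for 0.2 s.
2. thermometer held still (under 0.02 m/s, 0.2 rad/s) for 1.5 s, lens 20 to 90 mm before the open peephole, line of sight within 12 mm of its middle across and in height, square within 0.25 rad (x of peephole in the frame of lens between 0.02 and 0.09 m and y of peephole in the frame of lens between -0.012 and 0.012 m and z of peephole in the frame of lens between -0.012 and 0.012 m and angle between the x axis of thermometer and the x axis of peephole, either way round below 0.25 rad and linear speed of thermometer below 0.02 m/s and angular speed of thermometer below 0.2 rad/s and value of joint shutter above 0.045 m), for 1.5 s.
At the end, for the whole second after the job is handed in: The shutter is still at least 45 mm open; the thermometer lies at rest and upright (within 0.1 rad) in its rest, on the plate (underside 2 to 10 mm above the bench), lens towards the rest's +x, its origin within 20 mm along and 9 mm across of the rest's origin (value of joint shutter above 0.045 m and x of thermometer in the frame of rest between -0.02 and 0.02 m and y of thermometer in the frame of rest between -0.009 and 0.009 m and z of thermometer in the frame of rest between 0.002 and 0.01 m and x of lens in the frame of rest above 0.05 m and angle between thermometer's own z axis and vertical below 0.1 rad and linear speed of thermometer below 0.01 m/s and angular speed of thermometer below 0.1 rad/s); the robot touches nothing.
It fails at once if the thermometer presses on the kiln or its shutter (over 2 N) (contact force between thermometer and kiln above 2 N).
It fails at once if a bystander (charcoal block, brick, pliers) is shifted by more than 20 mm (distance of any of charcoal_block, fire_brick, pliers_flat from where it was at the start of the episode above 0.02 m).
It also fails if it takes over 64 s, if anything falls off the work surface, if the arm or the gripper's body presses on something with over 40 N, if the wrist force passes 120 N, or if a joint passes its speed limit or range.

### The arm

A 7-joint arm with a two-finger parallel gripper is mounted at the origin on a cart in front of the work surface, level with it; the furniture and walls round the work are solid. World frame = base frame: x ahead of the robot, y to its left, z up, the work surface at z = 0. Lengths are in mm, angles in rad, forces in N, time in s.
With the tool pointing down it reaches from about 400 to 900 mm from the base axis. Payload 5.6 kg.
Tool frame: the origin (TCP) lies midway between the tips of the shut fingers; the grasp point (between the pads) lies 19 mm behind it; z points along the fingers, y is the line along which they close (so a half turn about z gives the same grasp; the last joint's range is limited). The gripper opens to 92 mm and grips with 3 to 60 N. Pads are 20 mm wide; open, the fingers measure 128 mm over their backs; the gripper's body (75 mm by 189 mm) begins 69 mm behind the grasp point.
Start: joints at [-1.156, 0.468, -0.012, 1.603, 0.006, 1.071, -0.056], TCP at [287.324, 583.056, 214.592] pointing down, gripper open.
Joint ranges: [-2.53, 2.53], [-0.31, 2.02], [-1.57, 1.55], [0.28, 2.44], [-1.29, 4.43], [0.15, 1.84], [-2.92, 2.92]. Speed limits (rad/s): [2.57, 2.57, 3.14, 3.14, 3.14, 3.14, 3.14].

### API

Orientations are given as a rotation vector (axis times angle).
In Python, from cell import robot, grip, kin, viewer gives the robot as it stands. Calls block until the motion is done:
- robot.movep(position, orientation): joint-space move of the TCP to a pose.
- robot.servo_line(position, feed=150, rotation=None): straight line of the TCP; rotation=None keeps the orientation; feed is the mean speed in mm/s.
- robot.goto_joints(angles): joint-space move.
- grip(opening, newtons=None): opening from 0.0 (shut) to 1.0 (fully open); newtons is the grip in N (None keeps the last); returns when the fingers have stopped.
- robot.hold(seconds).
- kin.ik(position, orientation): joint angles nearest the present ones, or None.
- robot.observe(): the state.
- viewer.read_camera(name): name is "side" or "top" or "wrist"; returns the picture (420x560x3 uint8, red, green, blue); there is no depth.
- viewer.camera_info(name): a dict with "camera_matrix" (3x3 intrinsics, pixels), "R" (3x3) and "t" (3): a world point X has camera coordinates R X + t. Camera axes: x right, y down, z forward; pixel columns grow to the right and rows downward; lengths in mm; the calibration is good to about 2 mm. A picture is of the moment at which its call begins: read the wrist's pose just before it. camera_info takes no time and is no camera call; for the wrist camera it gives the pose at the moment of the call.
A pose or a line that the arm cannot do raises robot.IKError and nothing moves.
- robot.job_done(): hands the job in; it is judged then, once.
Trained networks look in the newest picture that a camera, given by its name, has taken for a name from the list of things; names that differ only in an ending like _2 or _b are one class to them, and where a whole thing is asked for, a point or a joint stands for the part that bears it (a point fixed in the world has none). Each returns a list of dicts, best first, with "confidence" (0 to 1); they miss things now and then, are a little off and sometimes report something else, mostly with a low value. They report only what shows in the picture. A call takes as long as a camera call.
- viewer.silhouettes(name, camera): "mask" (420x560 bool, what is visible of it).
- viewer.pinpoint(name, camera): "at" ([x, y, z] in mm, in the coordinates of the camera as it stood for that picture, good to about 4 mm: a listed point, or the origin of a listed thing).
The state is a dict: "t": time; "joints": joint angles; "joint_velocities": joint speeds; "joint_torque": joint torques, N m; "tcp_pos": TCP position; "tcp_rot": TCP orientation; "contact_force": force on the tool from outside, world axes, zero at the start; "wrist_torque": the same for the moment, N m; "grip_width": opening from 0.0 (shut) to 1.0 (fully open); "grip_force": force on a finger pad.
Only numpy, scipy, OpenCV 4.12 (cv2) and the standard library are available. Lean on these libraries where they do the work, as an engineer would, in place of code of your own. Each camera call takes 0.05 s, during which the arm holds its last target. There are 200 camera calls.

## Working session

There is one attempt and no reset: what is moved stays moved. The work goes in short steps, each a Python script; the robot and the scene stay as the last script left them, time stands still between calls to the robot, and variables do not carry over. Pictures are saved under pics/ and viewed, at most 12 in all, crops included, and the job is handed in when it is done.

```bash
mkdir -p pics; ls; cat > h.py <<'E'
import numpy as np, cv2
from cell import robot, grip, kin, viewer
from scipy.spatial.transform import Rotation as Ro
def cam(c):
    i=viewer.camera_info(c); return [np.array(i[k],float) for k in("camera_matrix","R","t")]
def pin(n,c,info):
    K,R,t=info
    return [(round(d["confidence"],2),np.round(R.T@(np.array(d["at"])-t),1)) for d in viewer.pinpoint(n,c)[:2]]
def save(im,f): cv2.imwrite("pics/"+f,im[:,:,::-1])
def down(psi):  # tool down, tool y axis along heading psi
    y=np.array([np.cos(psi),np.sin(psi),0]); z=np.array([0,0,-1.]); x=np.cross(y,z)
    return Ro.from_matrix(np.c_[x,y,z]).as_rotvec()
E
python3 - <<'E'
from h import *
ims=[]
for c in("top","side"):
    info=cam(c); im=viewer.read_camera(c); save(im,c+"0.png")
    for n in "kiln peephole shutter_handle thermometer lens rest charcoal_block fire_brick pliers_flat".split():
        print(c,n,pin(n,c,info))
    print(c,"C",-info[1].T@info[2])
s=robot.observe();print(s["t"],s["tcp_rot"],s["grip_width"],s["contact_force"])
E
```

```text
pics
top kiln [(0.9, array([625.6, -79.1,  -2.6]))]
top peephole [(0.95, array([ 563.9, -111.2,   88.6]))]
top shutter_handle [(0.53, array([532.5, -98.3, 108.8]))]
top thermometer [(0.59, array([ 456.4, -370.3,    7.5]))]
top lens [(0.72, array([ 531.4, -380.7,   21.6])), (0.57, array([ 373. , -110.6,   -2. ]))]
top rest [(0.93, array([ 456.7, -366.1,    3.2]))]
top charcoal_block [(0.96, array([393.7,   7.5,  -2.1]))]
top fire_brick [(0.8, array([ 370.7, -110.2,   -2.4]))]
top pliers_flat [(0.64, array([ 670.1, -359.4,   -1.8]))]
top C [ 303.06100746 -161.53499377 1267.11338794]
side kiln [(0.66, array([ 6.244e+02, -7.710e+01,  5.000e-01]))]
side peephole [(0.67, array([ 563.9, -108.3,   90.2]))]
side shutter_handle [(0.49, array([ 531.5, -103.2,  113. ]))]
side thermometer [(0.96, array([ 459.2, -370.3,    6.7]))]
side lens [(0.57, array([ 537.3, -382.2,   25.7]))]
side rest [(0.82, array([ 455.7, -369.5,    6.3]))]
side charcoal_block [(0.78, array([397.8,  -0.9,   1.1]))]
side fire_brick [(0.69, array([ 373.7, -108. ,   -0.6]))]
side pliers_flat [(0.73, array([ 456.2, -368.2,    7. ])), (0.55, array([ 672.9, -361.5,    0.7]))]
side C [478.04246797 660.97507636 796.23306827]
1.0 [7.12996378e-01 3.05956699e+00 1.05375218e-04] 0.9970321904241211 [ 0.33569676  0.64197761 -0.01442742]
```

View pics/top0.png

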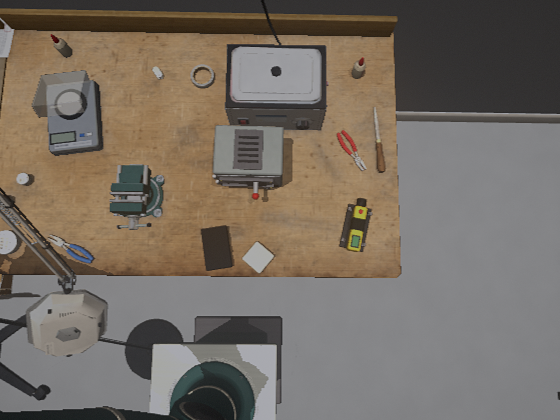

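View pics/side0.png

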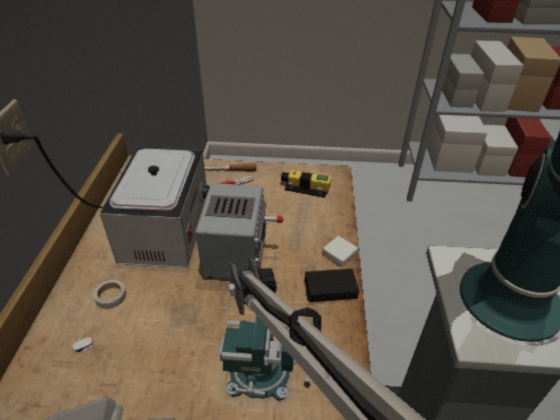

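The top view shows the kiln at (250,155), the red shutter ball at (255,195), the thermometer in its rest at (355,225) with the lens pointing up (+x), the charcoal at (217,247), the brick at (258,257) and the pliers at (350,150). There's a desk lamp with its head at (65,320) and its boom going to (0,190). The side view agrees, with the red ball at (280,218) and the boom running from (250,280) to (400,420). I'll check how high the lamp is before moving.

```bash
python3 - <<'E'
from h import *
T=cam("top");S=cam("side")
def ray(I,p):
    K,R,t=I; d=R.T@np.linalg.inv(K)@np.array([*p,1.]); return -R.T@t,d/np.linalg.norm(d)
c,a=ray(S,(250,280));_,b=ray(S,(400,420));n=np.cross(a,b)
for p in((70,290),(35,240),(3,195)):
    o,d=ray(T,p); print(p,np.round(o+d*(n@(c-o))/(n@d)))
def proj(I,X):
    K,R,t=I; v=K@(R@np.array(X,float)+t); return np.round(v[:2]/v[2])
for X in([287,583,214],[287,583,400],[0,0,300],[456,-370,0]): print(X,proj(T,X),proj(S,X))
im=viewer.read_camera("wrist"); save(im,"w0.png")
# kiln / rest / thermometer headings via networks' masks in the top view
viewer.read_camera("top")
def unproj(m,z):
    v,u=np.nonzero(m); P=[]
    K,R,t=T; D=(R.T@np.linalg.inv(K)@np.c_[u,v,np.ones(len(u))].T).T; C=-R.T@t
    return (C+D*((z-C[2])/D[:,2])[:,None])[:,:2]
for nme,z in(("thermometer",24),("rest",10),("kiln",155),("charcoal_block",30),("pliers_flat",8)):
    for r in viewer.silhouettes(nme,"top")[:2]:
        P=unproj(r["mask"],z); q=cv2.minAreaRect(P.astype(np.float32)); print(nme,round(r["confidence"],2),np.round(P.mean(0)),q)
# path check: joint sweep to above kiln/handle
for X,psi in(([532,-60,190],0),([532,-60,190],np.pi/2),([456,-370,200],np.pi/2)):
    print(X,kin.ik(X,down(psi)))
E
```

```text
(70, 290) [283. 346.  88.]
(35, 240) [390. 358. 252.]
(3, 195) [465. 368. 370.]
[287, 583, 214] [-66. 288.] [477. 630.]
[287, 583, 400] [-141.  289.] [558. 589.]
[0, 0, 300] [191. 445.] [568. 193.]
[456, -370, 0] [356. 227.] [307. 187.]
thermometer 0.65 [ 457. -369.] ((459.826416015625, -370.7501220703125), (38.75873947143555, 141.85794067382812), 79.49347686767578)
thermometer 0.35 [ 372. -108.] ((372.3343811035156, -107.51534271240234), (63.87302017211914, 64.34098815917969), 50.773216247558594)
rest 0.64 [ 458. -359.] ((454.77606201171875, -366.8179626464844), (65.577880859375, 116.68586730957031), 76.4036865234375)
kiln 0.88 [607. -85.] ((595.3753662109375, -84.37128448486328), (168.95220947265625, 181.21363830566406), 89.13744354248047)
charcoal_block 0.87 [395.  -0.] ((395.8965759277344, -0.12805938720703125), (109.24618530273438, 67.84521484375), 9.862988471984863)
charcoal_block 0.23 [554. -99.] ((547.5808715820312, -99.93777465820312), (46.24720764160156, 50.854713439941406), 0.7666282653808594)
pliers_flat 0.68 [ 670. -360.] ((668.7008666992188, -361.807861328125), (120.73566436767578, 33.959716796875), 32.38252639770508)
[532, -60, 190] [-0.43899275  0.33062265  0.59704343  1.93929093 -0.22825634  0.93831065
  0.26891046]
[532, -60, 190] [-0.29508551  0.3112393   0.41695871  1.93075511 -0.15526927  0.93057984
  1.76797434]
[456, -370, 200] [-0.1766475   0.59908117  1.13050381  1.82553417 -0.6043878   1.11443756
  2.74193857]
```

View pics/w0.png

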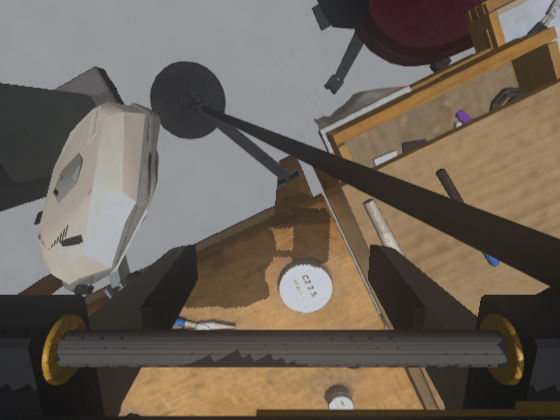

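The wrist view shows a beige lamp head at (100,190), close to the gripper. A dark pole runs from a floor disc at (188,100) towards (560,250). I'll triangulate these against the top view.

```bash
python3 - <<'E'
from h import *
T=cam("top");S=cam("side");W=cam("wrist")
def ray(I,p):
    K,R,t=I; d=R.T@np.linalg.inv(K)@np.array([*p,1.]); return -R.T@t,d/np.linalg.norm(d)
def tri(*obs):
    A=np.zeros((3,3));b=np.zeros(3);rs=[ray(*o) for o in obs]
    for o,d in rs: M=np.eye(3)-np.outer(d,d);A+=M;b+=M@o
    X=np.linalg.solve(A,b); return np.round(X),[round(np.linalg.norm(np.cross(X-o,d))) for o,d in rs]
def proj(I,X):
    K,R,t=I; v=K@(R@np.array(X,float)+t); return np.round(v[:2]/v[2]),round(v[2])
print("wristcam",-W[1].T@W[2], W[1][2])
print("disc",tri((T,(153,350)),(W,(188,100))))
print("head",tri((T,(65,325)),(W,(100,190))))
print("headknob",tri((T,(68,335)),(W,(68,180))))
print("head/boom joint",tri((T,(67,285)),(W,(115,280))))
for X in([283,346,88],[390,358,252],[465,368,370]): print(X,proj(W,X),proj(S,X))
im=viewer.read_camera("top"); save(cv2.resize(im[170:420,0:220],None,fx=3,fy=2.4*1.0,interpolation=cv2.INTER_CUBIC),"topcrop.png")
E
```

```text
wristcam [221.72316298 615.84015932 384.47347519] [ 0.23483599 -0.11573972 -0.96511988]
disc (array([  27.,  362., -809.]), [3, 3])
head (array([196., 391.,  -6.]), [4, 4])
headknob (array([172., 374.,   9.]), [3, 3])
head/boom joint (array([294., 375.,  39.]), [0, 0])
[283, 346, 88] (array([ 60., 306.]), 332) (array([414., 433.]), 690)
[390, 358, 252] (array([  8., 597.]), 197) (array([357., 380.]), 579)
[465, 368, 370] (array([-114., 1288.]), 100) (array([303., 330.]), 499)
```

View pics/topcrop.png

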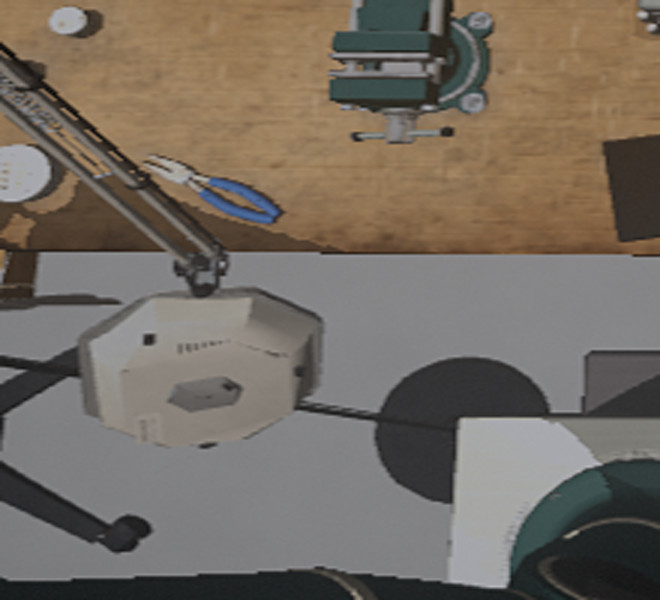

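```bash
python3 - <<'E'
from h import *
T=cam("top");S=cam("side");W=cam("wrist")
def ray(I,p):
    K,R,t=I; d=R.T@np.linalg.inv(K)@np.array([*p,1.]); return -R.T@t,d/np.linalg.norm(d)
def proj(I,X):
    K,R,t=I; v=K@(R@np.array(X,float)+t); return np.round(v[:2]/v[2]),round(v[2])
c,a=ray(T,(140,347));_,b=ray(T,(3,321));n=np.cross(a,b)
for p in((250,130),(350,170),(450,210),(555,255)):
    o,d=ray(W,p); print(p,np.round(o+d*(n@(c-o))/(n@d)))
print(W[0],W[1])
print("tool axes",Ro.from_rotvec(robot.observe()["tcp_rot"]).as_matrix())
E
```

```text
(250, 130) [217. 584.  52.]
(350, 170) [256. 634. 224.]
(450, 210) [269. 651. 281.]
(555, 255) [276. 659. 311.]
[[343.59393882   0.         282.36392547]
 [  0.         343.59393882 212.07813099]
 [  0.           0.           1.        ]] [[ 4.40837847e-01  8.97586682e-01 -3.75007488e-04]
 [ 8.66322198e-01 -4.25373326e-01  2.61807913e-01]
 [ 2.34835778e-01 -1.15739714e-01 -9.65119928e-01]]
tool axes [[-8.96996774e-01  4.42037084e-01  5.54266897e-05]
 [ 4.42037086e-01  8.96996774e-01  3.53499819e-05]
 [-3.40915589e-05  5.62094722e-05 -9.99999998e-01]]
```

The lamp head is at about z 0–80. Its boom rises from (283,346,88) towards (465,368,370), and the pole is on the +y side. I'll cross at small x with TCP z at 350, then look at the kiln with the wrist camera.

```bash
python3 - <<'E'
from h import *
for p in([255,480,330],[250,380,350],[275,310,350],[320,240,350]):
    robot.servo_line(p,feed=300)
robot.servo_line([420,-60,300],feed=350,rotation=down(np.pi/2))
s=robot.observe(); print(s["t"],s["tcp_pos"],np.round(s["joints"],2),s["contact_force"])
info=cam("wrist"); im=viewer.read_camera("wrist"); save(im,"w1.png")
for n in "kiln peephole shutter shutter_handle".split(): print(n,pin(n,"wrist",info))
E
```

```text
4.6917 [420.0092248  -58.63419066 299.93403429] [-0.67 -0.07  0.72  2.05  0.05  1.14  1.59] [0.02338841 1.16644376 0.0174946 ]
kiln [(0.6, array([626.4, -78.9,   0.9]))]
peephole [(0.69, array([ 558.7, -108.3,   86.9]))]Traceback (most recent call last):
  File "<stdin>", line 7, in <module>
  File "h.py", line 8, in pin
    return [(round(d["confidence"],2),np.round(R.T@(np.array(d["at"])-t),1)) for d in viewer.pinpoint(n,c)[:2]]
                                                                                      ~~~~~~~~~~~~~~~^^^^^
ValueError: it knows: charcoal_block, fire_brick, kiln, lens, peephole, pliers_flat, rest, shutter_handle, thermometer
```

View pics/w1.png

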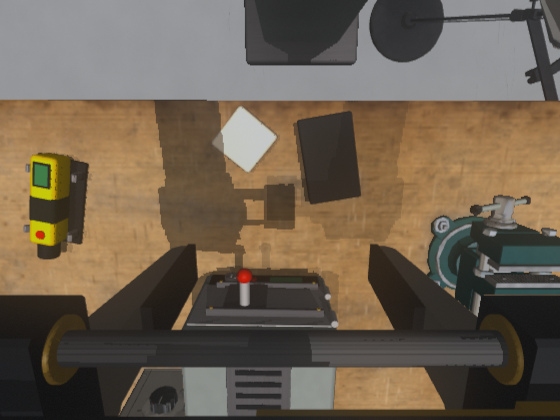

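The wrist view has +x pointing down the image. The red ball is at (245,277) and its pin runs to (243,305). The kiln's front top edge is near rows 322–327, and the thermometer is at (48,200). I'll take positions from the pixels and compute the front-face yaw.

```bash
python3 - <<'E'
from h import *
W=cam("wrist"); im=cv2.imread("pics/w1.png")
def unz(I,p,z):
    K,R,t=I; d=R.T@np.linalg.inv(K)@np.array([*p,1.]);C=-R.T@t; return np.round(C+d*(z-C[2])/d[2],1)
hsv=cv2.cvtColor(im,cv2.COLOR_BGR2HSV)
m=((hsv[...,0]<8)|(hsv[...,0]>172))&(hsv[...,1]>150)&(hsv[...,2]>80); m[:,:150]=0
v,u=np.nonzero(m); print("ball px",u.mean(),v.mean(),len(u),unz(W,(u.mean(),v.mean()),110))
viewer.read_camera("wrist")
for n in("kiln","thermometer","rest"): print(n,pin(n,"wrist",W) if n!="kiln" else "")
print("handle",pin("shutter_handle","wrist",W),"peep",pin("peephole","wrist",W),"lens",pin("lens","wrist",W))
for r in viewer.silhouettes("thermometer","wrist")[:1]:
    v,u=np.nonzero(r["mask"]);P=np.array([unz(W,p,30)[:2] for p in zip(u,v)],np.float32)
    vx=cv2.fitLine(P,cv2.DIST_L2,0,.01,.01).ravel(); print("therm yaw",np.degrees(np.arctan(vx[1]/vx[0])),cv2.minAreaRect(P))
cv2.imwrite("pics/w1c.png",cv2.resize(im[255:345,180:350],None,fx=4.5,fy=4.5,interpolation=cv2.INTER_CUBIC))
E
```

```text
ball px 244.1813186813187 275.6373626373626 182 [ 519.8 -102.   110. ]
kiln 
thermometer [(0.85, array([ 460., -366.,    4.]))]
rest [(0.6, array([ 454.8, -367.7,    3.2])), (0.46, array([536.8, -96.2, 105.6]))]
handle [(0.8, array([536.5, -98.6, 108.6]))] peep [(0.9, array([ 562.7, -109.4,   89.7]))] lens [(0.95, array([ 531.2, -382.9,   23.6]))]
therm yaw -12.847611 ((462.34246826171875, -366.9972229003906), (52.585514068603516, 149.59259033203125), 77.14189910888672)
```

View pics/w1c.png

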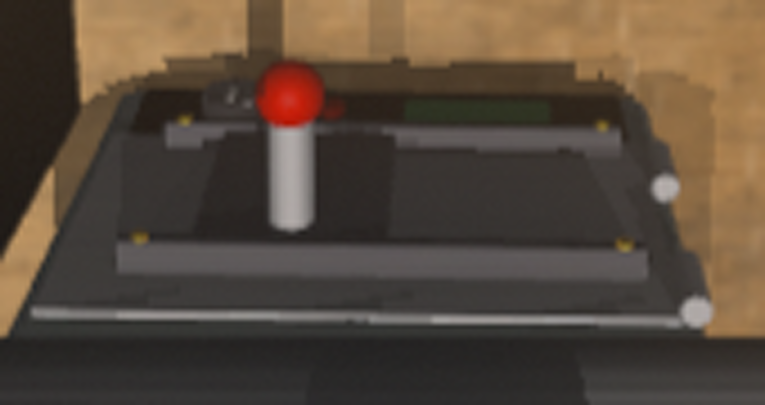

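The crop shows the ball at (290,93), the rail edge from (117,240) to (648,247) and the front top edge from (30,312) to (690,322). Those lines give the kiln yaw.

```bash
python3 - <<'E'
from h import *
W=cam("wrist")
def unz(I,p,z):
    K,R,t=I; d=R.T@np.linalg.inv(K)@np.array([*p,1.]);C=-R.T@t; return C+d*(z-C[2])/d[2]
for nme,a,b,z in(("rail",(117,240),(648,247),127),("edge",(30,312),(690,322),155)):
    A,B=[unz(W,(180+p[0]/4.5,255+p[1]/4.5),z) for p in(a,b)]
    d=B-A; print(nme,np.round(A),np.round(B),"yaw",np.arctan2(-d[0],d[1]))
E
```

```text
rail [ 552. -145.  127.] [553. -13. 127.] yaw -0.012997479421664003
edge [ 554. -159.  155.] [556.  -6. 155.] yaw -0.015414649568129638
```

The yaw is about −0.01 and the face is at x≈563. The handle pin is near (534,−101,110). I'll push with closed fingers from the right.

```bash
python3 - <<'E'
from h import *
grip(0.0,20)
robot.servo_line([532,-150,220],feed=250)
robot.servo_line([532,-150,99],feed=200)
f0=np.array(robot.observe()["contact_force"]); 
for y in(-130,-115,-100,-85,-72,-67,-64):
    robot.servo_line([532,y,99],feed=60)
    s=robot.observe(); f=np.array(s["contact_force"])-f0; print(y,np.round(s["tcp_pos"],1),np.round(f,2),round(s["t"],1))
    if f[1]<-8: break
E
```

```text
-130 [ 532.2 -129.4   99.2] [ 0.27  0.8  -0.74] 8.6
-115 [ 532.  -114.4   98.9] [-0.38  0.59 -0.53] 9.0
-100 [532.  -99.1  98.9] [ 0.05  0.37 -1.  ] 9.4
-85 [532.  -84.1  98.9] [ 0.43  0.52 -0.26] 9.8
-72 [532.  -71.2  99. ] [ 0.12  0.58 -0.21] 10.2
-67 [531.9 -69.4  99.1] [-0.28 -4.86 -2.89] 10.4
-64 [531.8 -69.   99.2] [ -0.35 -10.56  -1.63] 10.7
```

```bash
python3 - <<'E'
from h import *
robot.servo_line([532,-76,99],feed=100)
robot.servo_line([532,-76,200],feed=250)
robot.servo_line([400,-100,300],feed=300)
grip(1.0)
W=cam("wrist"); im=viewer.read_camera("wrist"); save(im,"w2.png")
print(cam("wrist")[2]-W[2], robot.observe()["t"])
print("handle",pin("shutter_handle","wrist",W),"peep",pin("peephole","wrist",W),"kiln",pin("kiln","wrist",W))
I=cam("side");viewer.read_camera("side"); print("side",pin("shutter_handle","side",I),pin("peephole","side",I))
I=cam("top");viewer.read_camera("top"); print("top",pin("shutter_handle","top",I),pin("peephole","top",I))
hsv=cv2.cvtColor(im,cv2.COLOR_RGB2HSV)
def unz(I,p,z):
    K,R,t=I; d=R.T@np.linalg.inv(K)@np.array([*p,1.]);C=-R.T@t; return C+d*(z-C[2])/d[2]
cv2.imwrite("pics/w2c.png",cv2.resize(im[225:345,180:360,::-1],None,fx=4,fy=4,interpolation=cv2.INTER_CUBIC))
E
```

```text
[0.00205759 0.00178187 0.00058616] 13.6083
handle [(0.62, array([536.5, -43.8, 107.6]))] peep [(0.67, array([ 564. , -110. ,   87.9]))] kiln [(0.63, array([621.5, -77.4,  -1.6]))]
side [(0.6, array([533.1, -49.6, 110.5])), (0.23, array([ 534. , -385.5,   26.8]))] [(0.79, array([ 562.8, -107.8,   89.2]))]
top [] [(0.74, array([ 562.9, -112.3,   88.4])), (0.54, array([624.1, -81.5,   0. ]))]
```

View pics/w2c.png

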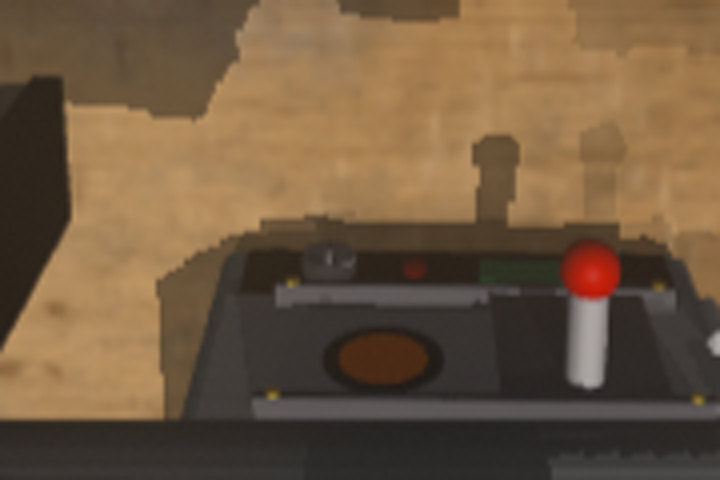

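The shutter is open: the orange glass is at crop (383,358) and the ball at (591,269), well to its left.

```bash
cat >> h.py <<'E'
def unz(I,p,z):
    K,R,t=I; d=R.T@np.linalg.inv(K)@np.array([*p,1.]);C=-R.T@t; return C+d*(z-C[2])/d[2]
E
python3 - <<'E'
from h import *
W=cam("wrist")
f=lambda x,y:(180+x/4,225+y/4)
print("peep",unz(W,f(383,358),90),"ball",unz(W,f(591,269),110))
A,B=unz(W,f(255,397),127),unz(W,f(718,401),127); print("rail yaw",np.arctan2(-(B-A)[0],(B-A)[1]))
A,B=unz(W,f(275,288),62),unz(W,f(675,290),62); print("rail2 yaw",np.arctan2(-(B-A)[0],(B-A)[1]),A,B)
# over the thermometer: tool y across its width
th=np.radians(-10.5)
robot.movep([435,-330,260],down(np.pi/2+th))
W=cam("wrist"); im=viewer.read_camera("wrist"); save(im,"w3.png")
for n in("thermometer","lens","rest"): print(n,pin(n,"wrist",W))
for n,z in(("thermometer",30),("rest",10)):
  for r in viewer.silhouettes(n,"wrist")[:1]:
    v,u=np.nonzero(r["mask"]);P=np.array([unz(W,p,z)[:2] for p in zip(u,v)],np.float32);print(n,cv2.minAreaRect(P))
print(robot.observe()["t"],robot.observe()["joints"])
E
```

```text
peep [ 562.02715276 -107.84594728   90.        ] ball [520.49196508 -47.074984   110.        ]
rail yaw -0.008046325009892908
rail2 yaw -0.0038447773378210977 [ 553.42148412 -143.94725133   62.        ] [553.92841293 -12.0992221   62.        ]
thermometer [(0.89, array([ 457.9, -366.9,    5.9]))]
lens [(0.57, array([ 529.8, -385.9,   23.4]))]
rest [(0.83, array([ 452.3, -367.7,    2.2]))]
thermometer ((462.083984375, -370.3082275390625), (36.02313995361328, 145.58770751953125), 78.97311401367188)
rest ((455.700439453125, -368.56365966796875), (69.50757598876953, 119.93983459472656), 77.19115447998047)
15.2917 [-0.31519285  0.41328285  1.17286078  1.8606875  -0.41991573  1.14751259
  2.39602341]
```

View pics/w3.png

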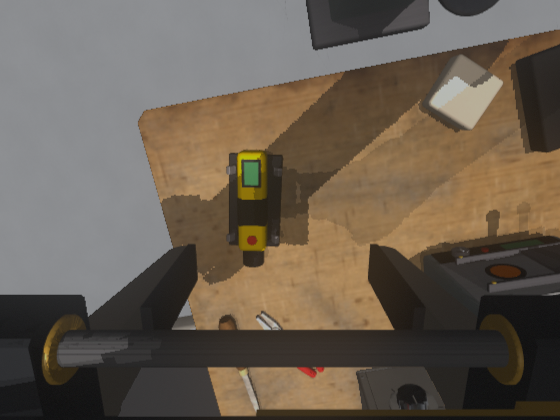

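The thermometer lies in its rest at px (253,152)–(253,265), lined up with the tool axis, so its yaw is about −11.5° and its origin about (458,−369). I'll grasp it now.

```bash
python3 - <<'E'
from h import *
rv=down(np.pi/2+np.radians(-11.5))
robot.servo_line([458,-368.8,120],feed=250,rotation=rv)
robot.servo_line([458,-368.8,12],feed=120)
s0=robot.observe(); print(np.round(s0["tcp_pos"],1),np.round(s0["contact_force"],2))
print(grip(0.25,30))
s=robot.observe(); print(s["grip_width"],s["grip_force"],np.round(s["contact_force"],2),np.round(s["tcp_pos"],1),s["tcp_rot"])
if s["grip_width"]>0.3:
    robot.servo_line([458,-368.8,22],feed=40)
    robot.servo_line([458,-368.8,175],feed=150)
    s=robot.observe(); print(s["grip_width"],s["grip_force"],np.round(s["contact_force"],2),np.round(s["wrist_torque"],2),s["t"])
    W=cam("wrist"); im=viewer.read_camera("wrist"); save(im,"w4.png")
    for n in("thermometer","lens","rest"): print(n,pin(n,"wrist",W))
E
```

```text
[ 458.4 -369.3   12.7] [-0.03  0.55  0.25]
False
0.3688297342292292 29.99812424182892 [ 1.26  0.28 -0.45] [ 458.  -368.9   12. ] [-3.14885952e-01 -3.12574280e+00  2.17954482e-04]
0.37014763229894043 29.997771978378296 [ 0.22  0.25 -1.49] [ 0.01  0.01 -0.01] 19.5583
thermometer [(0.69, array([ 456.2, -366. ,  166.2]))]
lens [(0.87, array([ 529.5, -382.1,  185.6]))]
rest []
```

View pics/w4.png

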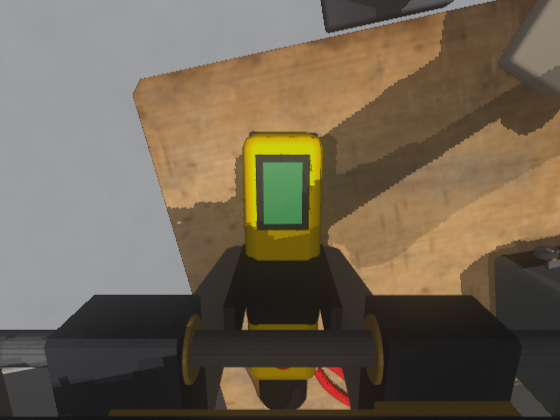

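It's held upright and centred, with the tail and display at (283,190). Now to aim it.

```bash
python3 - <<'E'
from h import *
robot.servo_line([385,-120,160],feed=200,rotation=down(np.pi/2-0.01))
robot.servo_line([390,-108,78],feed=150)
robot.servo_line([441,-108,78],feed=60)
robot.hold(0.3)
for c in("wrist","side","top"):
    I=cam(c); im=viewer.read_camera(c)
    if c=="side": save(cv2.resize(im[150:300,180:380],None,fx=4,fy=4,interpolation=cv2.INTER_CUBIC),"s5.png")
    for n in("lens","thermometer","peephole","shutter_handle"): print(c,n,pin(n,c,I))
robot.hold(1.8)
s=robot.observe(); print(np.round(s["tcp_pos"],1),s["grip_width"],np.round(s["contact_force"],2),s["t"])
E
```

```text
wrist lens [(0.67, array([ 515.3, -108.1,   91.2]))]
wrist thermometer [(0.64, array([ 442.3, -106.6,   73.2]))]
wrist peephole [(0.18, array([ 375.8, -107.1,   -3.3]))]
wrist shutter_handle []
side lens [(0.74, array([ 519.3, -106.2,   91.5])), (0.66, array([626.4, -80.2,   1.3]))]
side thermometer [(0.65, array([ 442.5, -109. ,   68. ]))]
side peephole [(0.72, array([ 561.7, -105.9,   87.2])), (0.38, array([625.6, -78.9,   1.3]))]
side shutter_handle [(0.65, array([531.8, -48.5, 110. ])), (0.61, array([398.2,  -1.6,   3.7]))]
top lens []
top thermometer [(0.68, array([ 443.1, -109.9,   69.6]))]
top peephole [(0.61, array([ 561.5, -108.9,   88.1]))]
top shutter_handle [(0.44, array([530. , -44.5, 109.1]))]
[ 441. -108.   78.] 0.37242976722157306 [ 0.43  0.43 -1.27] 25.7583
```

View pics/s5.png

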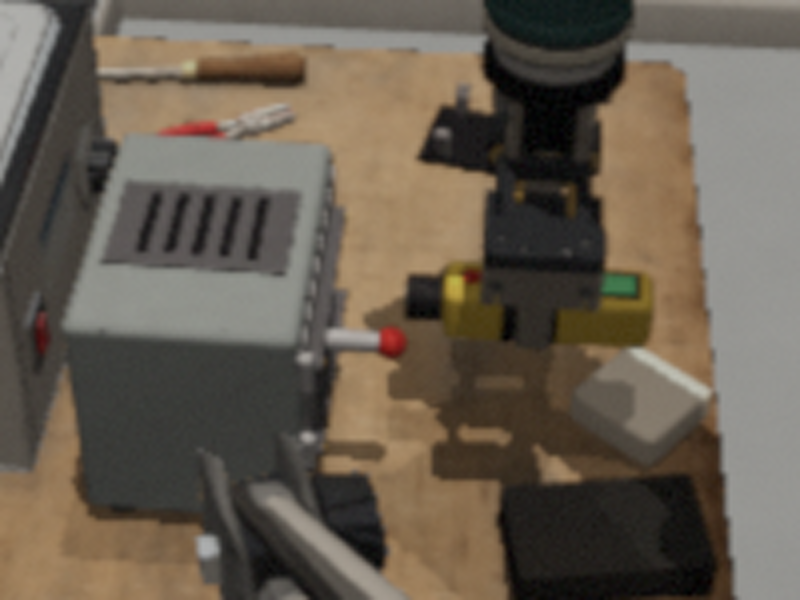

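The nose at (420,297) is square to the kiln with a clear gap, and the reported lens and peephole agree to within about 4 mm. It has been held for about 2.7 s. Now I'll put it back at the exact grasp pose.

```bash
python3 - <<'E'
from h import *
rv=down(np.pi/2+np.radians(-11.5))
robot.servo_line([390,-108,78],feed=100)
robot.servo_line([385,-120,160],feed=150)
robot.servo_line([458,-368.8,175],feed=200,rotation=rv)
robot.servo_line([458,-368.8,40],feed=120)
robot.hold(0.2); f0=np.array(robot.observe()["contact_force"])
for z in(28,20,15,13,12.3):
    robot.servo_line([458,-368.8,z],feed=30)
    s=robot.observe(); f=np.array(s["contact_force"])-f0; print(z,np.round(s["tcp_pos"],1),np.round(f,2))
    if f[2]>6: break
grip(0.6); grip(1.0)
robot.servo_line([458,-368.8,150],feed=120)
robot.servo_line([435,-330,260],feed=200)
W=cam("wrist"); im=viewer.read_camera("wrist"); save(im,"w6.png")
for n in("thermometer","lens","rest"): print(n,pin(n,"wrist",W))
I=cam("side");viewer.read_camera("side"); print("side",[pin(n,"side",I) for n in("thermometer","shutter_handle","pliers_flat","fire_brick")])
s=robot.observe();print(s["t"],s["contact_force"])
E
```

```text
28 [ 457.8 -368.8   27.8] [0.57 0.67 0.42]
20 [ 457.9 -368.7   19.8] [-0.61 -0.71 -0.5 ]
15 [ 457.9 -368.7   14.8] [ 1.04 -1.28  0.31]
13 [ 458.  -368.8   12.9] [ 0.57 -1.11  0.06]
12.3 [ 458.  -368.8   12.3] [-0.01 -1.32 -0.24]
thermometer [(0.72, array([ 458.5, -366. ,    6. ])), (0.18, array([ 532. , -385.2,   25.4]))]
lens [(0.75, array([ 532.3, -382. ,   25.4])), (0.35, array([ 564.2, -109.1,   85.9]))]
rest [(0.72, array([ 454. , -367.1,    0.5]))]
side [[(0.68, array([533.7, -50.2, 108.5])), (0.59, array([ 457.5, -369.7,    3.2]))], [(0.68, array([533.4, -49.2, 110.6]))], [(0.61, array([ 6.735e+02, -3.605e+02,  3.000e-01]))], [(0.73, array([ 373.2, -106.4,   -2.9]))]]
35.5083 [-0.44889371 -0.75000556  0.74179938]
```

View pics/w6.png

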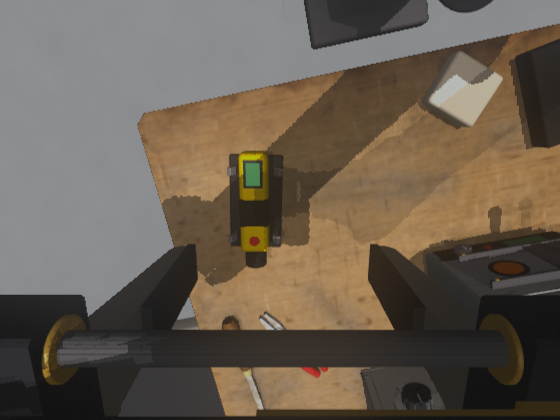

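The thermometer is back in its rest at (254,152)–(256,266), the same way round. The peephole at (508,268) is open and the bystanders haven't moved.

```bash
python3 -c "
from h import *
robot.hold(0.5); print(robot.job_done())"
```

```text
the job is handed in; nothing more can be done
None
```

I slid the shutter open to its stop, held the thermometer about 5 cm from the peephole for over two seconds, laid it back in its rest the same way round, and handed the job in at about 36 s; no verdict was returned.

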